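Slide a packed carton of glass down the guide rails onto the scale

TASK

Weigh the packed carton of glass: push it with the fingers, never lifting it or tipping it up, along the metal infeed plate and down the lane between the two yellow guide rails until it stands wholly on the white weighing platter. Neither the carton nor the robot may touch either rail at any time, so line the carton up before it enters the lane. Leave it standing free on the platter, and leave the vase, the paperweight and the tape roll where they are.

Things in the scene. Friction and masses are not known exactly. Their poses are not given: they have to be found in the camera images.
- station: fixed weigh lane: flush, smooth, level plates 40 mm above the bench, 270 mm wide. Origin on the bench under the lane's centre line; +y runs down the lane (the carton's way), x across, z up. Along y: metal infeed plate -360 to 50 mm, white platter 54 to 244, metal outfeed plate 248 to 338; a 160 mm tall indicator at y = 440. Its position and yaw vary
- lane_mouth (a point): point on the plate top, on the lane's centre line, where the straight part of the rails begins (station y = -30 mm); axes as the station
- platter (a point): centre of the top face of the white weighing platter, which is 270 mm across the lane (x) by 190 mm along it (y); axes as the station
- rail_near: rigid yellow round guide rail, 12 mm thick, on the robot's side; origin and axes are the station's. Axis at x = -72 mm from y = -30 to 325 mm (clear lane between rails 132 mm wide), flaring to x = -94 at y = -80. Axis 22 mm above the plates, so its top is 28 mm above them. Brackets outside it at y = 18 and 293 reach x = -126 mm and 32 mm above the plates
- rail_far: the same guide rail mirrored, on the far side of the lane, axis at x = +72 mm; origin and axes are the station's
- carton_mid (a point): centre (35 mm up) of the closed brown carton with a pale tape strip; loose, 0.4 to 0.8 kg, 110 mm (its x) by 140 mm (its y, along the tape) by 70 mm high, too wide to grasp. Starts on the infeed plate before the lane, up to 45 mm off the centre line and turned up to 0.35 rad from it (its +y roughly along the lane). Dry friction: it stops when the push stops
- vase: blue vase, loose on the bench beside the scale, 120 mm tall, 72 mm wide at the belly; origin at the centre of its underside. To be left alone
- paperweight: red glass dome, loose on the bench beside the scale, 68 mm wide, 50 mm tall; origin at the centre of its underside. To be left alone
- tape_roll: roll of brown packing tape lying flat on the bench beside the scale, 92 mm wide, 48 mm tall, with an open core; origin at the centre of its underside. To be left alone
Not all that is in view belongs to the job. Leave any pink or red look-alike of the part that bears carton_mid alone.

How it is judged (in metres and radians):
On the way:
1. the carton's leading end has entered the lane between the rails (y of carton_mid in the frame of station between -0.08 and 0.1 m and x of carton_mid in the frame of station between -0.02 and 0.02 m), for 0.1 s.
At the end, for the whole second after the job is handed in: The carton stands flat, still and released on the white platter, its centre within 24 mm of the platter's centre along the lane and 11 mm across it, turned less than 0.16 rad; neither rail was ever touched and no bystander moved more than 15 mm (y of carton_mid in the frame of platter between -0.024 and 0.024 m and x of carton_mid in the frame of platter between -0.011 and 0.011 m and z of carton_mid in the frame of platter between 0.03 and 0.04 m and angle between the y axis of carton_mid and the y axis of station, either way round below 0.16 rad and linear speed of carton below 0.01 m/s).
It fails at once if the carton, the robot or a bystander touches a guide rail (contact force between any of rail_near, rail_far and anything else above 0.3 N).
It fails at once if the carton is lifted off the plates (z of carton_mid in the frame of station above 0.083 m).
It fails at once if the carton falls off the plates (z of carton_mid in the frame of station below 0.065 m).
It fails at once if the carton is tipped (angle between carton_mid's own z axis and vertical above 0.15 rad).
It fails at once if the vase, paperweight or tape roll is moved or knocked over (distance of any of vase, paperweight, tape_roll from where it was at the start of the episode above 0.015 m or angle between any of vase, paperweight, tape_roll's own z axis and vertical above 0.2 rad).
It also fails if it takes over 54 s, if anything falls off the work surface, if the arm or the gripper's body presses on something with over 40 N, if the wrist force passes 120 N, or if a joint passes its speed limit or range.

ROBOT

A 6-joint arm with a two-finger parallel gripper is mounted at the origin on the work surface. World frame = base frame: x ahead of the robot, y to its left, z up, the work surface at z = 0. Lengths are in mm, angles in rad, forces in N, time in s.
With the tool pointing down it reaches from about 275 to 850 mm from the base axis. Payload 19 kg.
Tool frame: the origin (TCP) lies between the finger pads; the fingertips stand 8 mm ahead of it and the grasp point (between the pads) lies 11 mm behind it; z points along the fingers, y is the direction in which the jaws open and shut (so a half turn about z gives the same grasp; the last joint's range is limited). The gripper opens to 85 mm and grips with 20 to 120 N. Pads are 22 mm wide; open, the fingers measure 114 mm over their backs; the gripper's body (76 mm by 85 mm) begins 54 mm behind the grasp point. The pads swing forward as they close: fully open they stand 13 mm farther back than shut.
Start: joints at [1.201, 0.15, 1.437, -0, 1.554, -0.134], TCP at [134.339, 559.057, 239.267] pointing down, gripper open.
Joint ranges: [-2.8, 2.8], [-0.68, 2.1], [0.12, 2.68], [-1.39, 4.53], [0.16, 2.79], [-2.81, 2.81]. Speed limits (rad/s): [1.89, 1.89, 2.22, 3.01, 3.01, 3.01].

INTERFACE

Orientations are given as a unit quaternion [x, y, z, w].
In Python, from bench import arm gives the robot as it stands.
- The arm moves only by the shell command python3 -m pendant 'ROWS' [FORCE]. ROWS is a JSON object of lists of equal length, an entry for each row: "hand": the finger opening in cm, from 0 to 8.54; "slide": the shift along the tool's x, y, z in cm, a list of three; "twist": the turn, a rotation vector about the tool's x, y, z in rad, a list of three. A call has exactly 5 rows; each row shifts and turns the pose as measured when the row begins, along the tool's axes as they then stand; what a row does not reach is not made up. A row lasts 1/8 s, in which the tool goes at most 62.5 mm and 10.7 degrees, less where a joint would pass 70% of its speed; a pose out of reach is approached as far as the arm can. A call with a gripper value outside its range is refused whole. The fingers move at their own pace and stop on an object; FORCE is the grip in N (left out, the last holds). Time passes only in rows, so rows that do not move let the fingers close, or fill a call up. It gives the time, the measured TCP pose, the force and the opening at its end, in the units of the state.
- arm.observe(): the state, without advancing time (a new reading comes with each control period).
- arm.read_camera(name): name is "side" or "top" or "wrist"; returns (picture, depth): 420x560x3 uint8, blue, green, red; 420x560 float32, mm along the optical axis (not along the pixel's ray), 0 where there is no reading.
- arm.get_calibration(name): a dict with "camera_matrix" (3x3 intrinsics, pixels), "R" (3x3) and "t" (3): a world point X has camera coordinates R X + t. Camera axes: x right, y down, z forward; pixel columns grow to the right and rows downward; lengths in mm; the calibration is good to about 2 mm. A picture is of the moment at which its call begins: read the wrist's pose just before it. get_calibration takes no time and is no camera call; for the wrist camera it gives the pose at the moment of the call.
- arm.finish_job(): hands the job in, once; it reports no verdict.
The state is a dict: "time": time; "qpos": joint angles; "qd": joint speeds; "joint_efforts": joint torques, N m; "position": TCP position; "ee_rot": TCP orientation; "ft_force": force on the tool from outside, world axes, zero at the start; "torque": the same for the moment, N m; "finger_gap": finger opening in mm.
Only numpy, scipy, OpenCV 4.12 (cv2) and the standard library are available. Lean on these libraries where they do the work, as an engineer would, in place of code of your own. Each camera call takes 0.05 s, during which the arm holds its last target.

## Working session

There is one attempt and no reset: what is moved stays moved. The work goes in short steps, Python scripts to look and compute and a shell command to move; the robot and the scene stay as the last step left them, time stands still between calls to the robot, and variables do not carry over. Pictures are saved under pics/ and viewed, and the job is handed in when it is done.

```bash
ls; mkdir -p pics
python3 - <<'E'
from bench import arm
import cv2,numpy as np
for n in ["side","top","wrist"]:
    c=arm.get_calibration(n); p,d=arm.read_camera(n)
    cv2.imwrite(f"pics/{n}0.png",p); np.savez(f"pics/{n}0.npz",p=p,d=d,K=c["camera_matrix"],R=c["R"],t=c["t"])
    print(n,np.round(c["camera_matrix"],1).tolist(),np.round(c["R"],3).tolist(),np.round(c["t"],1))
print(arm.observe())
E
```

```text
pics
side [[464.3, 0.0, 280.7], [0.0, 464.3, 209.0], [0.0, 0.0, 1.0]] [[-0.99, -0.142, -0.006], [-0.064, 0.489, -0.87], [0.126, -0.861, -0.493]] [ 549.2  143.8 1122.9]
top [[414.6, 0.0, 276.2], [0.0, 414.6, 204.6], [0.0, 0.0, 1.0]] [[0.024, -1.0, 0.008], [-0.997, -0.025, -0.069], [0.069, -0.006, -0.998]] [ -91.3  558.  1202.4]
wrist [[309.4, 0.0, 274.3], [0.0, 309.4, 205.8], [0.0, 0.0, 1.0]] [[0.233, 0.973, -0.001], [0.928, -0.222, 0.298], [0.29, -0.071, -0.954]] [-574.8  -39.   380.2]
{'time': 0.15, 'qpos': array([ 1.20097789e+00,  1.50829460e-01,  1.43787394e+00, -3.43224557e-07,
        1.55376137e+00, -1.33992792e-01]), 'qd': array([ 0.00056051, -0.00057561, -0.00212274, -0.00063077,  0.0014485 ,
       -0.00148009]), 'joint_efforts': array([ 2.76172948e-03, -7.13375187e+01, -5.71040654e+01, -1.80849875e-04,
        7.10593828e-03, -4.43107729e-05]), 'position': array([134.29715755, 558.91484759, 238.8428166 ]), 'ee_rot': array([ 1.17639766e-01,  9.93056240e-01, -4.22336858e-04, -1.08520830e-04]), 'ft_force': array([-0.30185603, -0.75636964, -0.11151804]), 'torque': array([ 0.04980583, -0.00858161,  0.01337665]), 'finger_gap': 85.535843478622}
```

View pics/top0.png

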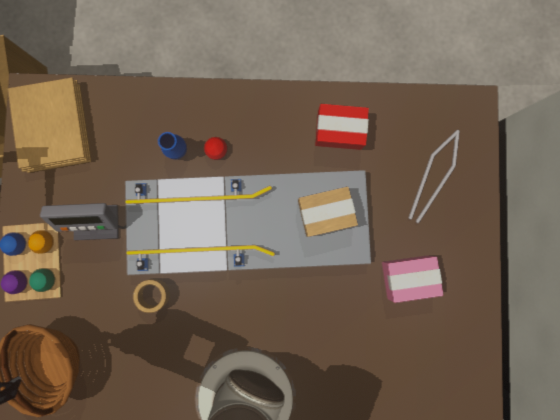

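View pics/side0.png

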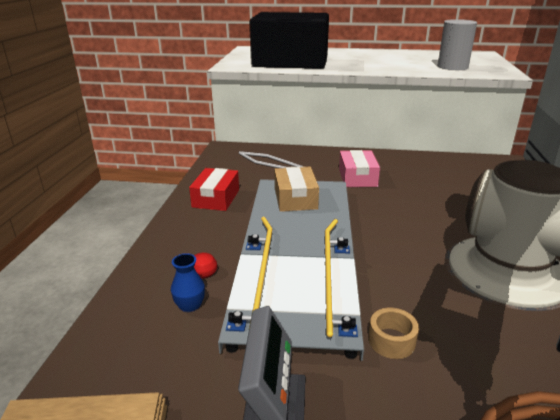

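View pics/wrist0.png

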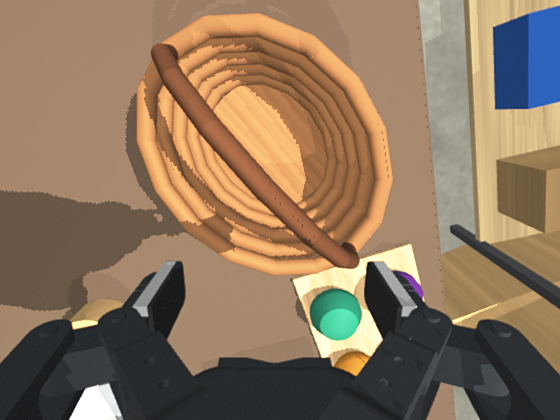

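The top view shows three possible cartons: the brown one with pale tape at (328,212) on the metal infeed plate, a red look-alike at (343,125) and a pink one at (414,280), both on the bench. The description fits the brown one. The platter is at (192,225), the rails run along rows of about 197 and 249, the vase is at (172,145), the paperweight at (215,148) and the tape roll at (150,296).

```bash
cat > h.py <<'E'
import numpy as np,cv2
def load(f):
    z=np.load(f); return z['p'],z['d'],z['K'],z['R'],z['t']
def ray(uv,z,K,R,t):
    uv=np.atleast_2d(uv).astype(float)
    d=np.c_[uv,np.ones(len(uv))]@np.linalg.inv(K).T@R   # world dirs
    c=-R.T@t
    return c+d*((z-c[2])/d[:,2])[:,None]
def biggest(m):
    cs,_=cv2.findContours(m.astype(np.uint8),cv2.RETR_EXTERNAL,cv2.CHAIN_APPROX_NONE)
    return max(cs,key=cv2.contourArea)[:,0,:]
def rect(c,z,cal):
    P=ray(c,z,*cal)[:,:2].astype(np.float32)
    return cv2.minAreaRect(P)
def hts(d,K,R,t):
    v,u=np.mgrid[0:d.shape[0],0:d.shape[1]]
    X=np.stack([(u-K[0,2])/K[0,0]*d,(v-K[1,2])/K[1,1]*d,d],-1)
    return (X-t)@R
E
cat > m1.py <<'E'
from h import *
import sys
p,d,*cal=load(sys.argv[1]); 
hsv=cv2.cvtColor(p,cv2.COLOR_BGR2HSV); W=hts(d,*cal)
H,S,V=[hsv[...,i].astype(int) for i in range(3)]
box=np.zeros(H.shape,bool); box[160:290,115:380]=1
wh=box&(S<40)&(V>170)
pl=wh.copy(); pl[:,240:]=0
pl=cv2.morphologyEx(pl.astype(np.uint8),cv2.MORPH_CLOSE,np.ones((9,9)))
c=biggest(pl); r=rect(c,40,cal); print("platter",r, W[225,195])
ye=box&(H>20)&(H<32)&(S>180)&(V>120)
n,l,st,ce=cv2.connectedComponentsWithStats(ye.astype(np.uint8))
for i in range(1,n):
    if st[i,4]>150:
        vv,uu=np.nonzero(l==i); k=uu<245
        P=ray(np.c_[uu,vv][k],62,*cal)[:,:2]
        a=cv2.fitLine(P.astype(np.float32),cv2.DIST_HUBER,0,.01,.01).ravel()
        print("rail",st[i],a, "ang",np.arctan2(a[1],a[0]))
# carton: by depth, top at 110
ct=box&(W[...,2]>95)&(W[...,2]<125); ct[:,:130]=0
c=biggest(ct); print("carton top by depth",rect(c,110,cal),cv2.boundingRect(c))
br=box&(H>8)&(H<25)&(S>80)&(V>110)&(W[...,2]>95); 
br=cv2.morphologyEx(br.astype(np.uint8),cv2.MORPH_CLOSE,np.ones((21,21)))
tp=wh.copy(); tp[:,:240]=0
c=biggest(tp); print("tape",rect(c,110,cal))
m=(W[...,2]>30)&(W[...,2]<48)&box
c=biggest(cv2.morphologyEx((m|ct|ye).astype(np.uint8),cv2.MORPH_CLOSE,np.ones((15,15)))); print("plates",rect(c,40,cal))
E
python3 m1.py pics/top0.npz
python3 - <<'E'
import cv2
p=cv2.imread('pics/top0.png')[165:285,110:380]; cv2.imwrite('pics/crop0.png',cv2.resize(p,None,fx=2.9,fy=2.9,interpolation=cv2.INTER_CUBIC))
E
```

```text
platter ((496.4081726074219, 164.60382080078125), (268.40045166015625, 188.419677734375), 3.976351499557495) [494.00309551 155.90629287  36.69890966]
rail [126 187 145  16 360] [ 6.8783246e-02 -9.9763161e-01  5.6706561e+02  1.8257954e+02] ang -1.5019587
rail [127 246 147   9 331] [ 6.9835596e-02 -9.9755853e-01  4.2308130e+02  1.8060707e+02] ang -1.5009038
carton top by depth ((540.0127563476562, -218.7257080078125), (109.671142578125, 142.19607543945312), 14.6014986038208) (299, 186, 59, 51)
tape ((540.0056762695312, -218.36175537109375), (39.27898406982422, 140.23468017578125), 14.560081481933594)
plates ((484.45965576171875, 3.165618896484375), (316.8091735839844, 697.7550659179688), 4.011676788330078)
```

View pics/crop0.png

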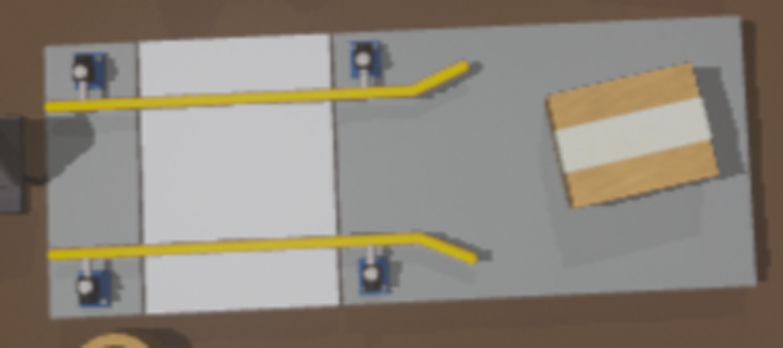

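The crop confirms the brown carton with the pale tape, lying on the infeed plate and turned toward the lane. The platter measures 268x188 and the carton 110x142, which match the sizes given. In the station frame the carton is at about x +17, y -236, turned +0.185 rad (CCW). Pushing it about 90 mm along its own axis should put it on the centre line, and then I can square it up. I'll push with the fingertips above rail height.

```bash
cat > st.py <<'E'
from bench import arm
import numpy as np
from scipy.spatial.transform import Rotation as Ro
C=np.array([496.4,164.6]);a=0.0695
ex=np.array([np.cos(a),np.sin(a)]);ey=np.array([-np.sin(a),np.cos(a)])
O=C-149*ey
def stn(p): 
    q=np.asarray(p)[:2]-O; return np.array([q@ex,q@ey])
def wld(p): return O+p[0]*ex+p[1]*ey
def state(tgt=None,tyaw=None):
    s=arm.observe(); R=Ro.from_quat(s['ee_rot']).as_matrix()
    yaw=np.arctan2(R[1,1],R[0,1])
    print("t",round(s['time'],2),"tcp",s['position'].round(1),"stn",stn(s['position']).round(1),"jaw yaw rel lane",round(yaw-a,4),"F",s['ft_force'].round(1),"gap",round(s['finger_gap'],1),"j",s['qpos'].round(2),"tilt",R[:,2].round(3))
    if tgt is not None:
        d=np.r_[wld(tgt[:2]),tgt[2]]-s['position']; print("slide cm",(R.T@d/10).round(2), "twistz",round(-(tyaw+a-yaw),3) if tyaw is not None else '')
if __name__=="__main__":
    import sys
    v=[float(x) for x in sys.argv[1:]]; state(v[:3] if v else None, v[3] if len(v)>3 else None)
E
python3 -m pendant '{"hand":[6,6,6,6,6],"slide":[[0,0,-4],[-3.8,-4.6,0],[-3.8,-4.6,0],[-3.8,-4.6,0],[-3.8,-4.6,0]],"twist":[[0,0,0],[0,0,0],[0,0,0],[0,0,0],[0,0,0]]}'
python3 - <<'E'
from st import *
print("carton stn",stn([540,-218.5]))
th=0.185;c=stn([540,-218.5]);u=np.array([-np.sin(th),np.cos(th)]);print("standoff",c-110*u)
state(list(c-110*u)+[240],th)
E
```

```text
time: 0.78
position: [240.1, 341.0, 278.5]
ee_rot: [0.115, 0.993, -0.002, -0.0]
ft_force: [1.2, 0.2, 1.4]
finger_gap: 60.0
carton stn [  16.89072235 -236.20289913]
standoff [  37.12484104 -344.3258867 ]
t 0.78 tcp [240.1 341.  278.5] stn [-243.4  342.8] jaw yaw rel lane 1.2712 F [1.2 0.2 1.4] gap 60.0 j [ 0.77 -0.19  1.7  -0.    1.64 -0.57] tilt [-0.001 -0.004 -1.   ]
slide cm [-47.09 -57.36   4.06] twistz 1.086
```

```bash
python3 -m pendant '{"hand":[6,6,6,6,6],"slide":[[-3.8,-4.6,0],[-3.8,-4.6,0],[-3.8,-4.6,0],[-3.8,-4.6,0],[-3.8,-4.6,0]],"twist":[[0,0,0],[0,0,0],[0,0,0],[0,0,0],[0,0,0]]}'
python3 -m pendant '{"hand":[6,6,6,6,6],"slide":[[-3.8,-4.6,0],[-3.8,-4.6,0],[-3.8,-4.6,0],[-3.8,-4.6,0],[-3.8,-4.6,0]],"twist":[[0,0,0],[0,0,0],[0,0,0],[0,0,0],[0,0,0]]}'
python3 st.py 37 -344 240 0.185
```

```text
time: 1.4
position: [373.6, 66.3, 279.7]
ee_rot: [0.114, 0.993, -0.001, 0.001]
ft_force: [2.1, 1.2, -0.5]
finger_gap: 59.9
time: 2.02
position: [508.4, -211.5, 280.8]
ee_rot: [0.115, 0.993, -0.001, 0.002]
ft_force: [1.6, 0.1, 1.8]
finger_gap: 59.6
t 2.02 tcp [ 508.4 -211.5  280.8] stn [ -14.2 -227.1] jaw yaw rel lane 1.2705 F [1.6 0.1 1.8] gap 59.6 j [-0.53  0.09  1.43 -0.    1.62 -1.87] tilt [ 0.004 -0.003 -1.   ]
slide cm [-8.33 -9.65  4.13] twistz 1.085
```

```bash
python3 -m pendant '{"hand":[6,6,6,6,6],"slide":[[-4.2,-4.8,0],[-4.2,-4.8,0],[0,0,0],[0,0,0],[0,0,0]],"twist":[[0,0,0],[0,0,0.18],[0,0,0.18],[0,0,0.18],[0,0,0.18]]}'
python3 st.py 37 -344 240 0.185
```

```text
time: 2.65
position: [566.8, -326.9, 276.0]
ee_rot: [0.469, 0.883, 0.0, -0.001]
ft_force: [0.1, 0.1, -0.2]
finger_gap: 60.1
t 2.65 tcp [ 566.8 -326.9  276. ] stn [  36.1 -346.2] jaw yaw rel lane 0.5261 F [ 0.1  0.1 -0.2] gap 60.1 j [-0.64  0.31  1.17  0.    1.66 -1.24] tilt [-0.002  0.001 -1.   ]
slide cm [0.14 0.19 3.6 ] twistz 0.341
```

```bash
python3 -m pendant '{"hand":[6,6,6,6,6],"slide":[[0,0,0],[0,0,0],[0,0,5],[0,0,6],[0,0,6]],"twist":[[0,0,0.17],[0,0,0.17],[0,0,0],[0,0,0],[0,0,0]]}'
python3 st.py 37 -344 85 0.185
python3 - <<'E'
from bench import arm
import cv2
for n in ["top","wrist"]:
    p,d=arm.read_camera(n); cv2.imwrite(f"pics/{n}1.png",p)
E
```

```text
time: 3.28
position: [568.0, -327.9, 105.1]
ee_rot: [0.617, 0.787, 0.0, 0.002]
ft_force: [1.5, -0.6, -0.3]
finger_gap: 60.1
t 3.27 tcp [ 568.  -327.9  105.1] stn [  37.2 -347.3] jaw yaw rel lane 0.1708 F [ 1.5 -0.6 -0.3] gap 60.1 j [-0.64  0.39  1.42  0.    1.33 -0.88] tilt [ 0.004 -0.003 -1.   ]
slide cm [0.33 0.03 2.01] twistz -0.014
```

View pics/top1.png

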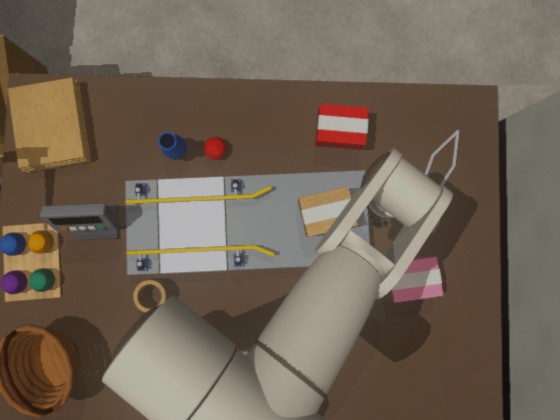

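View pics/wrist1.png

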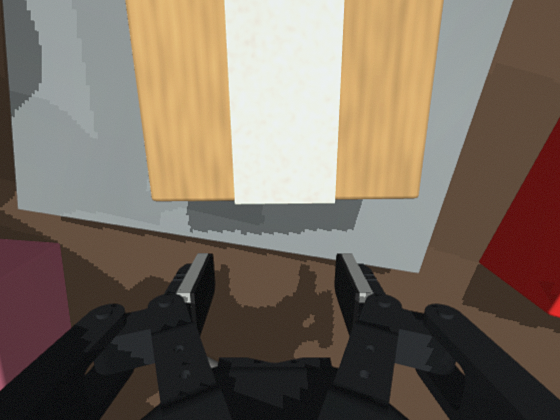

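The wrist view shows the carton's rear edge level at row 200 with its centre at column 285. The fingers sit symmetrically at columns 205 and 345, square to the rear face. Next I descend and push.

```bash
python3 -m pendant '{"hand":[6,6,6,6,6],"slide":[[0,0,2],[1,0,0],[0.8,0,0],[0.6,0,0],[0.6,0,0]],"twist":[[0,0,-0.014],[0,0,0],[0,0,0],[0,0,0],[0,0,0]]}'
python3 st.py
python3 -m pendant '{"hand":[6,6,6,6,6],"slide":[[0.8,0,0],[0.8,0,0],[0.8,0,0],[0.8,0,0],[0.8,0,0]],"twist":[[0,0,0],[0,0,0],[0,0,0],[0,0,0],[0,0,0]]}'
cat > wr.py <<'E'
# wrist measure: carton top pose in station frame
from st import *; from h import *
import sys,cv2
c=arm.get_calibration("wrist"); p,d=arm.read_camera("wrist"); cal=(c["camera_matrix"],c["R"],c["t"])
cv2.imwrite(f"pics/{sys.argv[1]}.png",p)
W=hts(d,*cal); hsv=cv2.cvtColor(p,cv2.COLOR_BGR2HSV)
m=(np.abs(W[...,2]-110)<10)&(((hsv[...,0]>8)&(hsv[...,0]<25)&(hsv[...,1]>60)&(hsv[...,2]>90))|((hsv[...,1]<50)&(hsv[...,2]>170)))
m=cv2.morphologyEx(m.astype(np.uint8),cv2.MORPH_OPEN,np.ones((5,5)))
m=cv2.morphologyEx(m,cv2.MORPH_CLOSE,np.ones((9,9)))
ct=biggest(m); P=ray(ct,110,*cal)[:,:2]; S=np.array([stn(q) for q in P])
inn=(ct[:,0]>3)&(ct[:,0]<556)&(ct[:,1]>3)&(ct[:,1]<416); 
rct=cv2.minAreaRect(S.astype(np.float32)); th=np.radians((rct[2]+45)%90-45)
# local edges by fits: side edges
uy=np.array([-np.sin(th),np.cos(th)]);ux=np.array([np.cos(th),np.sin(th)])
lx=S@ux;ly=S@uy
def edge(sel):
    l=cv2.fitLine(S[sel].astype(np.float32),cv2.DIST_HUBER,0,.01,.01).ravel(); return l
side={}
for nm,s in(("L",lx<lx.min()+6),("R",lx>lx.max()-6)):
    s=s&inn&(ly>ly.min()+8)&(ly<ly.max()-8); 
    if s.sum()>15:
        l=edge(s); l[:2]*=np.sign(l[1]); side[nm]=(np.arctan2(-l[0],l[1]),l[2:])
s=inn&(ly<ly.min()+6)&(lx>lx.min()+8)&(lx<lx.max()-8); l=edge(s); l[:2]*=np.sign(l[0]); rth=np.arctan2(l[1],l[0])
print("rect",rct,"rear ang",rth.round(4),"rear pt",l[2:],"n",s.sum())
for k in side: print(k,side[k])
rear=(S[s]@uy).mean()
if len(side)==2:
    th2=(side["L"][0]+side["R"][0]+rth)/3; ux=np.array([np.cos(th2),np.sin(th2)]);uy=np.array([-ux[1],ux[0]])
    w=side["R"][1]@ux-side["L"][1]@ux
    mx=(side["R"][1]@ux+side["L"][1]@ux)/2; ry=np.median(S[s]@uy)
    print("width",w,"theta",th2,"CENTRE",mx*ux+(ry+70)*uy)
E
python3 st.py; python3 wr.py w2
```

```text
time: 4.0
position: [560.2, -296.9, 89.4]
ee_rot: [0.612, 0.791, 0.0, 0.001]
ft_force: [3.0, -6.2, -0.1]
finger_gap: 60.3
t 4.0 tcp [ 560.2 -296.9   89.4] stn [  31.6 -315.8] jaw yaw rel lane 0.1845 F [ 3.  -6.2 -0.1] gap 60.3 j [-0.61  0.36  1.49  0.    1.29 -0.86] tilt [ 0.002 -0.001 -1.   ]
time: 4.62
position: [549.5, -256.0, 89.8]
ee_rot: [0.612, 0.791, -0.0, 0.002]
ft_force: [1.0, -3.3, -0.9]
finger_gap: 59.9
t 4.62 tcp [ 549.5 -256.    89.8] stn [  23.8 -274.3] jaw yaw rel lane 0.1842 F [ 1.  -3.3 -0.9] gap 59.9 j [-0.56  0.3   1.56 -0.    1.27 -0.82] tilt [ 0.003 -0.002 -1.   ]
rect ((14.628986358642578, -214.67135620117188), (108.50881958007812, 99.62313842773438), 10.637125015258789) rear ang 0.1807 rear pt [  15.947977 -263.48077 ] n 229
L (np.float32(0.18663117), array([ -39.06953, -221.44698], dtype=float32))
R (np.float32(0.18476829), array([  67.18847, -201.72844], dtype=float32))
width 108.0721 theta 0.18403395 CENTRE [  10.58951386 -192.94606427]
```

View pics/w2.png

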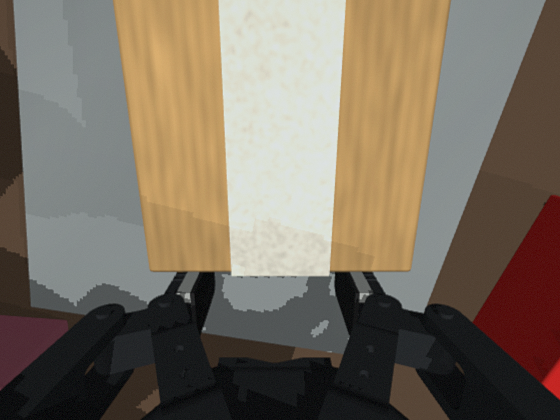

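The wrist view shows the rear edge flush on both fingers (row 270). The carton measures about (10.6, -193) at 0.184 rad, so it's following straight. I push on roughly 55 mm.

```bash
python3 -m pendant '{"hand":[6,6,6,6,6],"slide":[[0.8,0,0.2],[0.8,0,0],[0.8,0,0],[0.8,0,0],[0.7,0,0]],"twist":[[0,0,0],[0,0,0],[0,0,0],[0,0,0],[0,0,0]]}'
python3 st.py; python3 wr.py w3
```

```text
time: 5.3
position: [539.6, -216.3, 88.4]
ee_rot: [0.612, 0.791, -0.0, 0.003]
ft_force: [0.4, -3.2, -0.6]
finger_gap: 60.0
t 5.3 tcp [ 539.6 -216.3   88.4] stn [  16.6 -234. ] jaw yaw rel lane 0.1842 F [ 0.4 -3.2 -0.6] gap 60.0 j [-0.51  0.26  1.63 -0.    1.25 -0.77] tilt [ 0.004 -0.004 -1.   ]
rect ((7.32366943359375, -174.57382202148438), (108.50808715820312, 99.25064849853516), 10.643692016601562) rear ang 0.1928 rear pt [  16.302649 -221.38829 ] n 232
L (np.float32(0.18593915), array([ -46.364357, -181.46408 ], dtype=float32))
R (np.float32(0.18541391), array([  59.899464, -161.58777 ], dtype=float32))
width 108.1062 theta 0.18803959 CENTRE [   3.15707187 -152.55209993]
```

```bash
python3 -m pendant '{"hand":[6,6,6,6,6],"slide":[[0.7,0,0.2],[0.6,0,0],[-1.5,0,0],[0,0,0],[0,0,0]],"twist":[[0,0,0],[0,0,0],[0,0,0],[0,0,0.1],[0,0,0.085]]}'
python3 st.py 0 -234 88 0; python3 wr.py w4
```

```text
time: 5.98
position: [540.9, -219.4, 87.2]
ee_rot: [0.684, 0.73, 0.0, 0.003]
ft_force: [0.4, -0.4, -0.1]
finger_gap: 60.1
t 5.97 tcp [ 540.9 -219.4   87.2] stn [  17.7 -237.2] jaw yaw rel lane -0.0048 F [ 0.4 -0.4 -0.1] gap 60.1 j [-0.52  0.26  1.62 -0.    1.25 -0.58] tilt [ 0.005 -0.004 -1.   ]
slide cm [ 0.31 -1.77 -0.09] twistz -0.005
rect ((5.612766265869141, -163.69879150390625), (108.51548767089844, 93.05358123779297), 10.621112823486328) rear ang 0.1853 rear pt [  12.346062 -208.21902 ] n 237
L (np.float32(0.18612215), array([ -47.834476, -172.00217 ], dtype=float32))
R (np.float32(0.18525536), array([  59.61767, -158.49869], dtype=float32))
width 108.09897 theta 0.1855468 CENTRE [   0.94225942 -138.88291939]
```

```bash
python3 -m pendant '{"hand":[6,6,6,6,6],"slide":[[0,-1.8,0],[0.8,0,0],[0.7,0,0],[0.7,0,0],[0.7,0,0]],"twist":[[0,0,-0.005],[0,0,0],[0,0,0],[0,0,0],[0,0,0]]}'
python3 st.py 0 -234 88 0; python3 wr.py w5
```

```text
time: 6.65
position: [521.7, -192.5, 86.7]
ee_rot: [0.683, 0.731, 0.0, 0.003]
ft_force: [-1.8, -3.8, 0.3]
finger_gap: 59.8
t 6.65 tcp [ 521.7 -192.5   86.7] stn [   0.5 -209. ] jaw yaw rel lane -0.0014 F [-1.8 -3.8  0.3] gap 59.8 j [-0.49  0.21  1.69 -0.    1.24 -0.56] tilt [ 0.005 -0.005 -1.   ]
slide cm [-2.5  -0.04 -0.12] twistz -0.001
rect ((9.478675842285156, -143.2113037109375), (108.5160903930664, 99.62428283691406), 6.676358222961426) rear ang 0.1156 rear pt [  18.338537 -190.59395 ] n 234
L (np.float32(0.1165541), array([ -44.606197, -146.12749 ], dtype=float32))
R (np.float32(0.116591305), array([  63.17975, -136.91534], dtype=float32))
width 108.12699 theta 0.11623902 CENTRE [   6.91860641 -121.23997372]
```

View pics/w5.png

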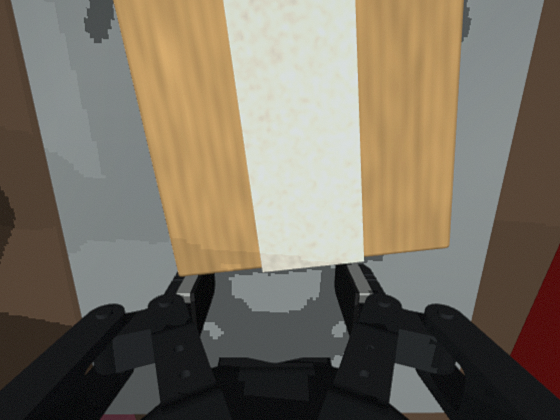

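The carton hangs on the finger as it pivots and drifts in +x: it's now at (6.9, -121) and 0.116 rad. A push from the far side, with both fingers spanning its +x face, will square it and set its x position. I go over the carton to that side.

```bash
python3 -m pendant '{"hand":[6,6,6,6,6],"slide":[[-1.2,0,0],[0,0,-4.5],[0,0,-4.5],[4,4,0],[4.5,4.5,0]],"twist":[[0,0,0],[0,0,0],[0,0,-0.17],[0,0,0],[0,0,0]]}'
python3 st.py 105 -131 170 1.5708
```

```text
time: 7.32
position: [585.3, -103.7, 180.0]
ee_rot: [0.617, 0.787, 0.001, 0.003]
ft_force: [0.6, -0.8, 0.2]
finger_gap: 60.2
t 7.33 tcp [ 585.3 -103.7  180. ] stn [  70.  -124.8] jaw yaw rel lane 0.1706 F [ 0.6 -0.8  0.2] gap 60.2 j [-0.3   0.21  1.48 -0.    1.44 -0.54] tilt [ 0.006 -0.003 -1.   ]
slide cm [-1.2   3.34  1.02] twistz -1.4
```

```bash
python3 -m pendant '{"hand":[6,6,6,6,6],"slide":[[-1.2,3.3,0],[0,0,0],[0,0,0],[0,0,0],[0,0,0]],"twist":[[0,0,-0.17],[0,0,-0.18],[0,0,-0.18],[0,0,-0.18],[0,0,-0.18]]}'
python3 -m pendant '{"hand":[6,6,6,6,6],"slide":[[0,0,0],[0,0,0],[0,0,0],[0,0,3],[0,0,3]],"twist":[[0,0,-0.18],[0,0,-0.18],[0,0,-0.16],[0,0,0],[0,0,0]]}'
python3 st.py 105 -131 87 1.5708; python3 wr.py w6
```

```text
time: 7.95
position: [624.6, -106.1, 179.6]
ee_rot: [0.204, 0.979, 0.0, 0.003]
ft_force: [0.4, -0.0, 0.4]
finger_gap: 60.1
time: 8.57
position: [627.3, -109.9, 120.0]
ee_rot: [-0.065, 0.998, -0.001, 0.005]
ft_force: [0.1, -0.1, 0.2]
finger_gap: 60.2
t 8.57 tcp [ 627.3 -109.9  120. ] stn [ 111.6 -133.9] jaw yaw rel lane 1.6311 F [ 0.1 -0.1  0.2] gap 60.2 j [-0.3   0.33  1.46  0.    1.34 -2.  ] tilt [ 0.011 -0.001 -1.   ]
slide cm [0.67 0.34 3.29] twistz 0.06
rect ((24.968969345092773, -119.19927978515625), (73.40473175048828, 142.143310546875), 6.468833923339844) rear ang 0.153 rear pt [  29.711416 -189.33481 ] n 144
R (np.float32(0.113813475), array([  61.09867, -114.8681 ], dtype=float32))
```

View pics/w6.png

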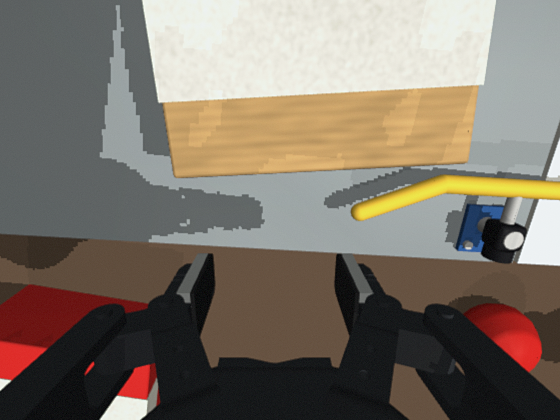

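The wrist view shows the carton's far face at row 170, with the flare tip at (360,212) below the finger plane. Fingertips at z ≥ 77 clear the rail top at 68. I descend and push in -x.

```bash
python3 -m pendant '{"hand":[6,6,6,6,6],"slide":[[0,0,1.5],[0,0.1,1.6],[1.2,0,0],[0.9,0,0],[0.7,0,0]],"twist":[[0,0.01,0.06],[0,0,0],[0,0,0],[0,0,0],[0,0,0]]}'
python3 st.py 67 -134 88 1.5708; python3 wr.py w7
```

```text
time: 9.25
position: [597.0, -112.0, 85.3]
ee_rot: [-0.035, 0.999, -0.0, -0.002]
ft_force: [0.1, -0.3, 0.9]
finger_gap: 59.9
t 9.25 tcp [ 597.  -112.    85.3] stn [  81.1 -134. ] jaw yaw rel lane 1.5723 F [ 0.1 -0.3  0.9] gap 59.9 j [-0.31  0.31  1.56 -0.    1.27 -1.95] tilt [-0.003 -0.    -1.   ]
slide cm [ 1.41 -0.   -0.26] twistz 0.001
rect ((14.862495422363281, -120.05323028564453), (96.22184753417969, 142.5878448486328), 4.437311172485352) rear ang 0.102 rear pt [  18.657957 -189.3922  ] n 239
R (np.float32(0.10880276), array([  60.75348, -115.85056], dtype=float32))
```

```bash
python3 -m pendant '{"hand":[6,6,6,6,6],"slide":[[0.4,0,-0.2],[0.4,0,0],[0.3,0,0],[0.3,0,0],[0,0,0]],"twist":[[0,0,0],[0,0,0],[0,0,0],[0,0,0],[0,0,0]]}'
python3 st.py 67 -134 88 1.5708; python3 wr.py w8
```

```text
time: 9.93
position: [582.3, -113.5, 88.9]
ee_rot: [-0.036, 0.999, -0.001, -0.0]
ft_force: [0.6, 0.5, -0.8]
finger_gap: 60.0
t 9.93 tcp [ 582.3 -113.5   88.9] stn [  66.4 -134.4] jaw yaw rel lane 1.5725 F [ 0.6  0.5 -0.8] gap 60.0 j [-0.32  0.28  1.59 -0.    1.27 -1.96] tilt [-0.    -0.001 -1.   ]
slide cm [-0.06  0.04  0.09] twistz 0.002
rect ((4.1053009033203125, -119.36731719970703), (97.15679168701172, 142.82774353027344), 0.9067264199256897) rear ang 0.0402 rear pt [  -0.92858946 -188.74837   ] n 239
R (np.float32(0.030164791), array([  51.91048, -118.29699], dtype=float32))
```

View pics/w8.png

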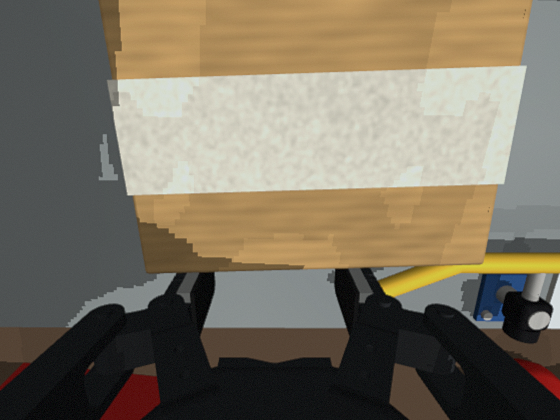

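Now square to about 0.03 rad with x ≈ -1.5. I go back over to the rear side for the long push.

```bash
python3 -m pendant '{"hand":[6,6,6,6,6],"slide":[[-1.5,0,0],[0,0,-4.5],[0,0,-4.5],[4,-5,0],[4.2,-4.5,0]],"twist":[[0,0,0],[0,0,0],[0,0,0.18],[0,0,0],[0,0,0.18]]}'
python3 -m pendant '{"hand":[6,6,6,6,6],"slide":[[0,0,0],[0,0,0],[0,0,0],[0,0,0],[0,0,0]],"twist":[[0,0,0.18],[0,0,0.18],[0,0,0.18],[0,0,0.18],[0,0,0.18]]}'
python3 st.py -1 -216 88 0
python3 - <<'E'
from bench import arm
import cv2,numpy as np
n="top"
c=arm.get_calibration(n); p,d=arm.read_camera(n)
cv2.imwrite(f"pics/{n}2.png",p); np.savez(f"pics/{n}2.npz",p=p,d=d,K=c["camera_matrix"],R=c["R"],t=c["t"])
E
```

```text
time: 10.6
position: [509.8, -196.1, 180.9]
ee_rot: [0.147, 0.989, -0.0, -0.001]
ft_force: [0.3, -1.7, 0.3]
finger_gap: 60.2
time: 11.22
position: [511.3, -199.7, 182.2]
ee_rot: [0.576, 0.817, -0.001, -0.0]
ft_force: [-0.6, 0.9, 0.3]
finger_gap: 60.1
t 11.22 tcp [ 511.3 -199.7  182.2] stn [ -10.4 -215.4] jaw yaw rel lane 0.2735 F [-0.6  0.9  0.3] gap 60.1 j [-0.51  0.12  1.58 -0.    1.43 -0.85] tilt [-0.001 -0.001 -1.   ]
slide cm [-0.31  0.91  9.42] twistz 0.273
```

View pics/top2.png

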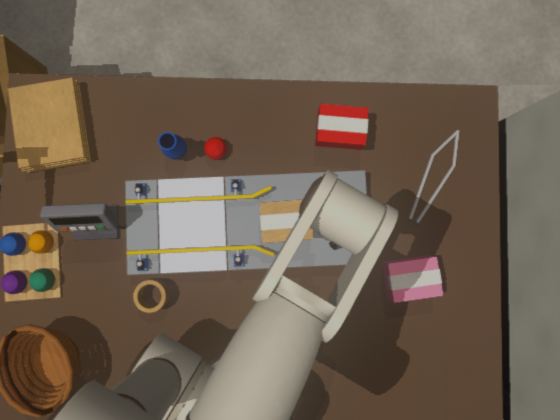

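The top view shows the carton's front end at column 261, between the flares, with the tape visible across columns 262-298. I measure the tape's centre line from it.

```bash
cat > tp.py <<'E'
from h import *; from st import stn
import sys
p,d,*cal=load(sys.argv[1]); W=hts(d,*cal); hsv=cv2.cvtColor(p,cv2.COLOR_BGR2HSV)
m=(np.abs(W[...,2]-110)<14)&(hsv[...,1]<60)&(hsv[...,2]>150); m[:165]=0;m[280:]=0
m[:,:130]=0;m[:,330:]=0
vv,uu=np.nonzero(m); S=np.array([stn(q) for q in ray(np.c_[uu,vv],110,*cal)[:,:2]])
print("tape n",len(S),"y",S[:,1].min(),S[:,1].max())
for lo in np.arange(S[:,1].min()+3,S[:,1].max()-10,15):
    k=(S[:,1]>lo)&(S[:,1]<lo+15); print(round(lo+7),"x lo/hi/mean",S[k,0].min().round(1),S[k,0].max().round(1),S[k,0].mean().round(1))
k=(S[:,1]<S[:,1].max()-3); l=cv2.fitLine(S[k].astype(np.float32),cv2.DIST_L2,0,.01,.01).ravel();print(l)
m=(np.abs(W[...,2]-110)<14)&(hsv[...,0]<25)&(hsv[...,1]>60); m[:165]=0;m[280:]=0;m[:,:130]=0;m[:,330:]=0
vv,uu=np.nonzero(m); S=np.array([stn(q) for q in ray(np.c_[uu,vv],110,*cal)[:,:2]]);print("brown x",np.percentile(S[:,0],[0.5,99.5]),"ymax",S[:,1].max())
E
python3 tp.py pics/top2.npz
```

```text
tape n 542 y -154.27680816450058 -50.35734128397229
-144 x lo/hi/mean -19.7 18.1 1.4
-129 x lo/hi/mean -22.3 16.5 -2.8
-114 x lo/hi/mean -24.2 16.9 -4.0
-99 x lo/hi/mean -23.7 15.1 -4.4
-84 x lo/hi/mean -25.3 15.5 -4.7
-69 x lo/hi/mean -25.0 13.7 -5.7
-54 x lo/hi/mean -24.3 14.2 -4.7
[ 1.0014463e-01 -9.9497288e-01 -3.4857812e+00 -1.0175250e+02]
brown x [-59.50983705  50.83957911] ymax -50.70343925980853
```

```bash
python3 -m pendant '{"hand":[6,6,6,6,6],"slide":[[-0.6,0.8,0],[0,0,0],[0,0,3],[0,0,3],[0,0,3]],"twist":[[0,0,0.14],[0,0,0.135],[0,0,0],[0,0,0],[0,0,0]]}'
python3 st.py -2 -202 88 0; python3 wr.py w9
```

```text
time: 11.9
position: [525.8, -203.7, 92.2]
ee_rot: [0.684, 0.73, 0.0, 0.002]
ft_force: [0.4, -0.8, -0.9]
finger_gap: 59.9
t 11.9 tcp [ 525.8 -203.7   92.2] stn [   3.8 -220.4] jaw yaw rel lane -0.0046 F [ 0.4 -0.8 -0.9] gap 59.9 j [-0.51  0.22  1.66 -0.    1.26 -0.57] tilt [ 0.003 -0.003 -1.   ]
slide cm [ 1.84 -0.59  0.41] twistz -0.005
rect ((-0.7358970642089844, -149.1929931640625), (108.50381469726562, 82.90210723876953), 1.957229733467102) rear ang 0.0395 rear pt [  13.023717 -188.63269 ] n 234
L (np.float32(0.03473337), array([ -54.82637, -149.14098], dtype=float32))
R (np.float32(0.034513906), array([  53.22272, -145.51962], dtype=float32))
width 108.10936 theta 0.036240056 CENTRE [  -1.82857915 -119.01064406]
```

View pics/w9.png

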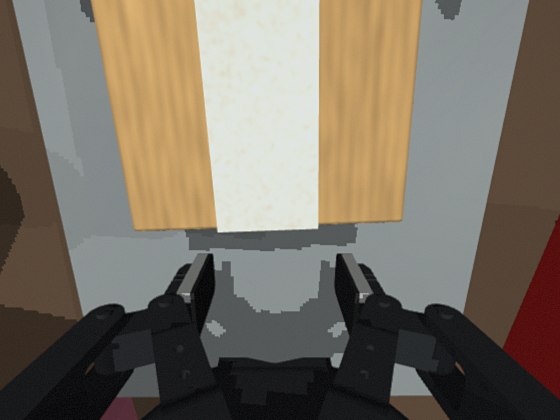

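```bash
python3 -m pendant '{"hand":[6,6,6,6,6],"slide":[[0.5,-0.6,0.4],[0.8,0,0],[0.7,0,0],[0.7,0,0],[0.7,0,0]],"twist":[[0,0,-0.005],[0,0,0],[0,0,0],[0,0,0],[0,0,0]]}'
python3 st.py 0 -202 88 0; python3 wr.py w10
```

```text
time: 12.58
position: [517.0, -168.0, 86.9]
ee_rot: [0.68, 0.733, -0.0, 0.001]
ft_force: [0.3, -2.3, -2.6]
finger_gap: 59.8
t 12.57 tcp [ 517.  -168.    86.9] stn [  -2.6 -184.2] jaw yaw rel lane 0.0048 F [ 0.3 -2.3 -2.6] gap 59.8 j [-0.46  0.19  1.72 -0.    1.24 -0.53] tilt [ 0.001 -0.002 -1.   ]
slide cm [-1.78  0.25 -0.11] twistz 0.005
rect ((0.2890205383300781, -124.52523803710938), (108.66730499267578, 98.8861083984375), 0.3650685250759125) rear ang 0.0017 rear pt [ -12.026459 -172.07588 ] n 235
L (np.float32(0.0062207743), array([ -53.807278, -121.71158 ], dtype=float32))
R (np.float32(0.006490544), array([  54.390423, -121.090576], dtype=float32))
width 108.19943 theta 0.004819738 CENTRE [   0.19860259 -102.11191122]
```

Square at 0.005 rad and centred. I push down the lane.

```bash
python3 -m pendant '{"hand":[6,6,6,6,6],"slide":[[0.9,0,0],[0.9,0,0],[0.9,0,0],[0.9,0,0],[0.8,0,0]],"twist":[[0,0,0.005],[0,0,0],[0,0,0],[0,0,0],[0,0,0]]}'
python3 st.py 0 -202 88 0; python3 wr.py w11
```

```text
time: 13.25
position: [513.8, -120.9, 87.1]
ee_rot: [0.682, 0.731, -0.0, 0.001]
ft_force: [0.3, -3.2, -0.7]
finger_gap: 60.1
t 13.25 tcp [ 513.8 -120.9   87.1] stn [  -2.5 -137. ] jaw yaw rel lane -0.0002 F [ 0.3 -3.2 -0.7] gap 60.1 j [-0.38  0.15  1.75 -0.    1.23 -0.44] tilt [ 0.001 -0.002 -1.   ]
slide cm [-6.5   0.25 -0.08] twistz -0.0
rect ((0.6626815795898438, -77.10533905029297), (108.51488494873047, 98.64004516601562), 0.045832641422748566) rear ang -0.0022 rear pt [   2.81348  -124.743835] n 233
L (np.float32(0.0014373818), array([-53.405754, -74.064   ], dtype=float32))
R (np.float32(0.00034983555), array([ 54.712933, -73.994644], dtype=float32))
width 108.11868 theta -0.00012737636 CENTRE [  0.65606888 -54.56512972]
```

```bash
python3 -m pendant '{"hand":[6,6,6,6,6],"slide":[[0.9,0,0],[0.9,0,0],[0.9,0,0],[0.9,0,0],[0.8,0,0]],"twist":[[0,0,0],[0,0,0],[0,0,0],[0,0,0],[0,0,0]]}'
python3 st.py; python3 wr.py w12
```

```text
time: 13.92
position: [510.6, -73.6, 87.1]
ee_rot: [0.682, 0.731, -0.0, 0.001]
ft_force: [0.7, -4.2, -1.0]
finger_gap: 60.2
t 13.93 tcp [510.6 -73.6  87.1] stn [ -2.4 -89.6] jaw yaw rel lane -0.0003 F [ 0.7 -4.2 -1. ] gap 60.2 j [-0.29  0.13  1.78 -0.    1.23 -0.36] tilt [ 0.002 -0.002 -1.   ]
rect ((0.696807861328125, -29.681156158447266), (108.5312728881836, 98.66132354736328), 0.06977461278438568) rear ang -0.0023 rear pt [  2.8350134 -77.31829  ] n 233
L (np.float32(0.001543359), array([-53.356026, -26.618555], dtype=float32))
R (np.float32(-5.439916e-06), array([ 54.759068, -26.55844 ], dtype=float32))
width 108.11507 theta -0.00026642266 CENTRE [ 0.70670244 -7.14039903]
```

View pics/w12.png

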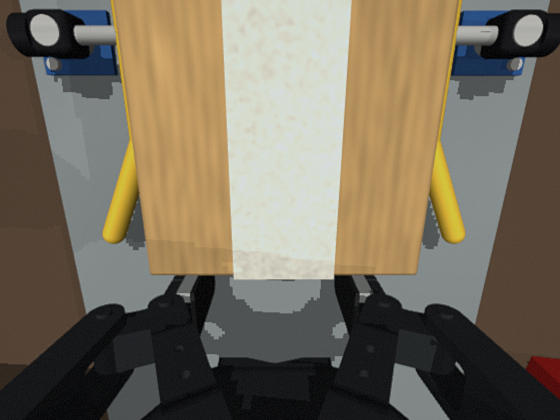

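The wrist view shows the flare tips at columns 115 and 455 and the carton's edges at 150 and 418, so it's centred between the rails. I continue.

```bash
python3 -m pendant '{"hand":[6,6,6,6,6],"slide":[[0.9,0,0],[0.9,0,0],[0.9,0,0],[0.9,0,0],[0.8,0,0]],"twist":[[0,0,0],[0,0,0],[0,0,0],[0,0,0],[0,0,0]]}'
python3 st.py; python3 wr.py w13
```

```text
time: 14.6
position: [507.2, -26.2, 87.1]
ee_rot: [0.682, 0.731, -0.0, 0.001]
ft_force: [-0.2, -4.6, 0.5]
finger_gap: 59.8
t 14.6 tcp [507.2 -26.2  87.1] stn [ -2.4 -42.1] jaw yaw rel lane -0.0003 F [-0.2 -4.6  0.5] gap 59.8 j [-0.2   0.11  1.8  -0.    1.23 -0.27] tilt [ 0.002 -0.002 -1.   ]
rect ((0.7165603637695312, 17.780677795410156), (108.5211181640625, 98.66155242919922), 0.058259859681129456) rear ang -0.0024 rear pt [  2.81193  -29.859074] n 233
L (np.float32(0.00066228316), array([-53.34818 ,  20.839188], dtype=float32))
R (np.float32(0.0005188743), array([54.788208, 20.89008 ], dtype=float32))
width 108.13635 theta -0.0004223621 CENTRE [ 0.72823281 40.32113409]
```

```bash
python3 -m pendant '{"hand":[6,6,6,6,6],"slide":[[0.9,0,0],[0.9,0,0],[0.9,0,0],[0.9,0,0],[0.8,0,0]],"twist":[[0,0,0],[0,0,0],[0,0,0],[0,0,0],[0,0,0]]}'
python3 st.py; python3 wr.py w14
```

```text
time: 15.28
position: [503.9, 21.0, 87.1]
ee_rot: [0.682, 0.731, -0.0, 0.001]
ft_force: [-0.3, -4.7, 0.6]
finger_gap: 60.1
t 15.28 tcp [503.9  21.   87.1] stn [-2.5  5.2] jaw yaw rel lane -0.0004 F [-0.3 -4.7  0.6] gap 60.1 j [-0.11  0.11  1.81 -0.    1.23 -0.18] tilt [ 0.002 -0.002 -1.   ]
rect ((0.7061233520507812, 65.12373352050781), (108.53146362304688, 98.6306381225586), 0.06615575402975082) rear ang -0.003 rear pt [ 3.7019014 17.316093 ] n 234
L (np.float32(0.00080652634), array([-53.36276,  68.18142], dtype=float32))
R (np.float32(-0.0005827705), array([54.76368 , 68.233086], dtype=float32))
width 108.12634 theta -0.0009177827 CENTRE [ 0.71832388 87.67031962]
```

Remaining: about 61 mm.

```bash
python3 -m pendant '{"hand":[6,6,6,6,6],"slide":[[0.9,0,0],[0.9,0,0],[0.9,0,0],[0.8,0,0],[0.6,0,0]],"twist":[[0,0,0],[0,0,0],[0,0,0],[0,0,0],[0,0,0]]}'
python3 st.py; python3 wr.py w15
```

```text
time: 15.95
position: [500.8, 65.0, 87.0]
ee_rot: [0.682, 0.731, 0.0, 0.001]
ft_force: [-0.5, -4.0, 2.0]
finger_gap: 60.3
t 15.95 tcp [500.8  65.   87. ] stn [-2.5 49.4] jaw yaw rel lane -0.0001 F [-0.5 -4.   2. ] gap 60.3 j [-0.02  0.11  1.8  -0.    1.23 -0.09] tilt [ 0.002 -0.002 -1.   ]
rect ((0.6755447387695312, 109.2573471069336), (108.5313949584961, 98.60359954833984), 0.07549088448286057) rear ang -0.0021 rear pt [ 2.946865 61.644466] n 233
L (np.float32(0.0010844033), array([-53.384945, 111.188515], dtype=float32))
R (np.float32(0.00089724455), array([ 54.759342, 112.37295 ], dtype=float32))
width 108.14424 theta -4.172434e-05 CENTRE [  0.68803536 131.82210237]
```

```bash
python3 -m pendant '{"hand":[6,6,6,6,6],"slide":[[0.5,0,0],[0.5,0,0],[0.4,0,0],[0.2,0,0],[0,0,0]],"twist":[[0,0,0],[0,0,0],[0,0,0],[0,0,0],[0,0,0]]}'
python3 st.py; python3 wr.py w16
```

```text
time: 16.62
position: [499.6, 82.5, 87.0]
ee_rot: [0.682, 0.731, 0.0, 0.001]
ft_force: [1.0, -2.2, 0.9]
finger_gap: 60.1
t 16.62 tcp [499.6  82.5  87. ] stn [-2.6 66.9] jaw yaw rel lane -0.0 F [ 1.  -2.2  0.9] gap 60.1 j [ 0.01  0.11  1.8  -0.    1.23 -0.06] tilt [ 0.002 -0.001 -1.   ]
rect ((0.6720542907714844, 126.83030700683594), (108.53518676757812, 98.59274291992188), 0.07323764264583588) rear ang -0.0025 rear pt [ 3.622652 79.03512 ] n 234
L (np.float32(0.0014111558), array([-53.392735, 129.848   ], dtype=float32))
R (np.float32(0.00068850914), array([ 54.748413, 129.93988 ], dtype=float32))
width 108.14113 theta -0.00014853796 CENTRE [  0.6807364  149.40183337]
```

The carton is at the platter centre by the wrist camera. I back off, lift, and check from above.

```bash
python3 -m pendant '{"hand":[6,6,6,6,6],"slide":[[-1.5,0,0],[-3,0,0],[0,0,-4],[0,0,-5],[-5,0,-5]],"twist":[[0,0,0],[0,0,0],[0,0,0],[0,0,0],[0,0,0]]}'
python3 -m pendant '{"hand":[6,6,6,6,6],"slide":[[-6,0,0],[-6,0,0],[-6,0,0],[-6,0,0],[-5,0,0]],"twist":[[0,0,0],[0,0,0],[0,0,0],[0,0,0],[0,0,0]]}'
python3 - <<'E'
from bench import arm
import cv2,numpy as np
for n in ["top","side"]:
    c=arm.get_calibration(n); p,d=arm.read_camera(n)
    cv2.imwrite(f"pics/{n}3.png",p); np.savez(f"pics/{n}3.npz",p=p,d=d,K=c["camera_matrix"],R=c["R"],t=c["t"])
E
python3 tp.py pics/top3.npz
```

```text
time: 17.3
position: [503.8, -9.1, 220.5]
ee_rot: [0.681, 0.732, -0.001, -0.003]
ft_force: [-0.3, -0.9, -0.2]
finger_gap: 59.9
time: 17.92
position: [523.7, -310.7, 224.5]
ee_rot: [0.681, 0.732, 0.001, 0.0]
ft_force: [0.1, -0.2, 0.8]
finger_gap: 60.0
tape n 806 y 77.21744228096601 216.65189636929514
87 x lo/hi/mean -20.7 53.5 1.5
102 x lo/hi/mean -19.9 18.7 0.2
117 x lo/hi/mean -21.9 19.1 -2.8
132 x lo/hi/mean -56.2 52.7 -1.8
147 x lo/hi/mean -20.7 53.4 1.2
162 x lo/hi/mean -20.0 18.6 0.2
177 x lo/hi/mean -21.8 16.5 -3.2
192 x lo/hi/mean -56.3 52.6 -1.9
207 x lo/hi/mean -55.2 53.2 0.5
[ 4.5397882e-03 -9.9998969e-01 -4.3665415e-01  1.4518573e+02]
brown x [-55.61902897  52.05786281] ymax 215.58755966717553
```

View pics/top3.png

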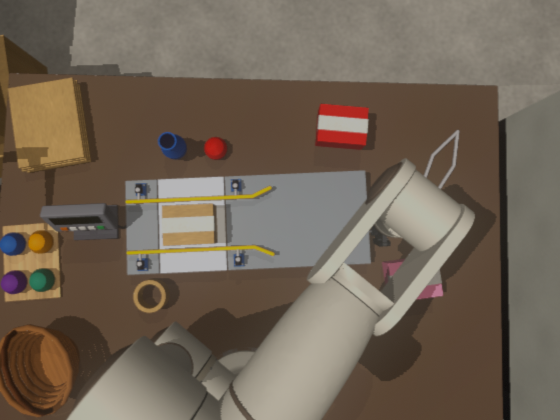

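View pics/side3.png

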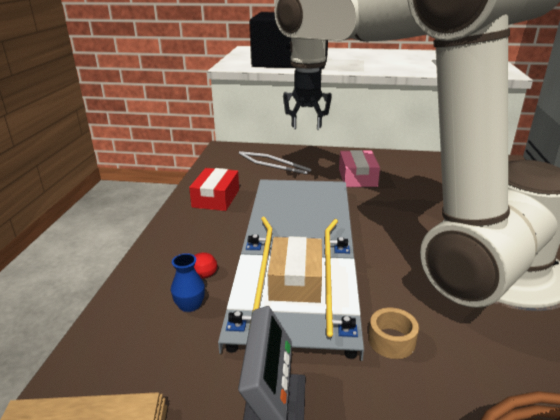

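The top view shows the carton wholly on the platter, centred at (188,225), with the vase (172,145), paperweight (215,148) and tape roll (150,296) at the same pixels as before. The side view agrees, with a gap to both rails. The top view measures y ≈ 147 against 149 for the platter centre, and x ≈ -1.5.

```bash
python3 -c "
from bench import arm
print(arm.finish_job())"
```

```text
the job is handed in; nothing more can be done
None
```

The carton stands free on the white platter, and I handed the job in at about 18 s of the 54 s allowed; no verdict was reported.

**What I did:** I pushed the carton along its own axis onto the centre line. Squaring it from behind made it drift about 6 mm toward the far side. I corrected that with a two-finger push on its far face, then pushed it straight down the lane from behind. The fingertips stayed above rail height throughout.

**Final position:** Both cameras put the carton well inside the limits.

| Check | Wrist camera | Top camera | Limit |
|---|---|---|---|
| Across the lane | +0.7 mm | about -1.5 mm | 11 mm |
| Along the lane, from platter centre | +0.4 mm | about -2 mm | 24 mm |
| Turn | about 0 rad | under 0.01 rad | 0.16 rad |

- **Camera disagreement:** the two cameras differ by about 2 mm across and along the lane, which matches the calibration error.
- **Rails and bystanders:** the wrist force readings stayed within a few newtons, with no sign of rail contact, though I could not measure rail force directly. The vase, paperweight and tape roll are at the same pixels as at the start.

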